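# Unstack the repair kit into its fitted holders

## Robot

A 7-joint arm with a two-finger parallel gripper is mounted at the origin on a cart in front of the work surface, level with it; the furniture and walls round the work are solid. World frame = base frame: x ahead of the robot, y to its left, z up, the work surface at z = 0. Lengths are in m, angles in rad, forces in N, time in s.
With the tool pointing down it reaches from about 0.35 to 0.9 m from the base axis. Payload 7.2 kg.
Tool frame: the origin (TCP) lies on the front face of the gripper's body, between the roots of the fingers; the fingertips stand 80 mm ahead of it and the grasp point (between the pads) lies 61 mm ahead of it (tip_reach is the distance from the TCP to the fingertips, in m); z points along the fingers, y is the line along which they close (so a half turn about z gives the same grasp; the last joint's range is limited). The gripper opens to 88 mm and grips with 3 to 60 N. Pads are 20 mm wide; open, the fingers measure 115 mm over their backs; the gripper's body (75 mm by 178 mm) begins 61 mm behind the grasp point.
Start: joints at [1.082, 0.411, -0.013, 1.596, 0.006, 1.134, -0.082], TCP at [0.255, -0.57, 0.303] pointing down, gripper open.
Joint ranges: [-2.95, 2.95], [-0.29, 1.99], [-1.47, 1.44], [0.14, 2.54], [-1.03, 4.17], [0.13, 1.85], [-2.86, 2.86]. Speed limits (rad/s): [2.39, 2.39, 3.01, 3.01, 3.14, 3.14, 3.14].

## Interface

Orientations are given as a rotation vector (axis times angle).
In Python, from workcell import * gives the robot as it stands. The module is installed in compiled form; this text tells all that it offers.
- The arm moves only by the tool arm_command, never from a script. Its argument "plan" is a list of rows, each a list of 7 numbers: the shift along the world's x, y, z in m, then the turn, a rotation vector about the world's x, y, z in rad, then the closure, from -1 (fully open) to 1 (shut). In form: [[tx, ty, tz, ax, ay, az, gripper], ...]. A call has 1 to 10 rows; each row shifts and turns the commanded pose from where the row before left it; what a row does not reach is not made up. A row lasts 1/12 s, in which the tool goes at most 41.7 mm and 7.16 degrees, less where a joint would pass 70% of its speed; a pose out of reach is approached as far as the arm can. A call with a gripper value outside its range is refused whole. The fingers move at their own pace and stop on an object; "grip_force" is the grip in N (left out, the last holds). Time passes only in rows, so rows that do not move let the fingers close. It gives the time, the measured TCP pose, the force, the opening and the grip force at its end, in the units of the state.
- observe(): the state, without advancing time (a new reading comes with each control period).
- camera(name): name is "scene" or "side" or "wrist"; returns the picture (400x640x3 uint8, red, green, blue); there is no depth.
- camera_params(name): a dict with "mtx" (3x3 intrinsics, pixels), "T" (4x4, takes a point from camera to world coordinates). Camera axes: x right, y down, z forward; pixel columns grow to the right and rows downward; lengths in m; the calibration is good to about 2 mm. A picture is of the moment at which its call begins: read the wrist's pose just before it. camera_params takes no time and is no camera call; for the wrist camera it gives the pose at the moment of the call.
- finish_job(): hands the job in; it is judged then, once.
The state is a dict: "t": time; "joint_positions": joint angles; "qvel": joint speeds; "tau": joint torques, N m; "position": TCP position; "eef_rot": TCP orientation; "wrist_force": force on the tool from outside, world axes, zero at the start; "wrist_torque": the same for the moment, N m; "grip_width": finger opening in m; "gripper_force": force on a finger pad.
Only numpy, scipy, OpenCV 4.12 (cv2) and the standard library are available. Lean on these libraries where they do the work, as an engineer would, in place of code of your own. Each camera call takes 0.05 s, during which the arm holds its last target. There are 200 camera calls.

## Task

The parts of the next repair kit are piled into one tower on the bench mat: a screw tin, a finned heat sink, a grease pot and a capacitor. Take the tower apart and set each part upright, flat on the floor of the one grey holder that fits its foot: largest round holder for the tin, middle round one for the pot, smallest round one for the capacitor, rectangular one for the heat sink. Let nothing topple, and leave the motor and the roll of tape where they are.

Things in the scene. Friction and masses are not known exactly. Their poses are not given: they have to be found in the camera images.
- screw_tin: Low round white tin with a red lid, 60 mm in diameter, 32 mm high; stands on the 3 mm thick green mat at the bottom of the tower. Origin: centre of its underside; z up.
- heat_sink: Aluminium heat sink with upright fins, a block 38 mm along its x, 50 mm along its y, 29 mm high; lies on the tin, base down, somewhat turned and a few mm off centre. It is the same turned by half a turn. Origin: centre of its underside; z up.
- grease_pot: Round white pot with a blue lid, 40 mm in diameter, 40 mm high; stands on the heat sink. Origin: centre of its underside; z up.
- capacitor: Upright cylinder (electrolytic capacitor) with dark sides and a pale metal top, 25 mm in diameter, 41 mm high; stands on the pot, on top of the tower (tower height 142 mm). Origin: centre of its underside; z up.
- tin_holder: Largest of three shallow round grey plastic dishes: recess 72 mm in diameter, 80 mm outside. Fixed; lies flat on the mat, whose top is at z = 3 mm everywhere. Origin: centre of its underside on the mat, so the recess floor is 2 mm and the rim top 7 mm above its origin; z up.
- sink_holder: The rectangular shallow grey plastic dish: recess 48 mm along its x and 60 mm along its y, 56 x 68 mm outside, turned at random. Fixed; lies flat on the mat, whose top is at z = 3 mm everywhere. Origin: centre of its underside on the mat, so the recess floor is 2 mm and the rim top 7 mm above its origin; the long sides run along its y axis, where the heat sink's 50 mm side belongs.
- pot_holder: Middle one of three shallow round grey plastic dishes: recess 52 mm in diameter, 60 mm outside. Fixed; lies flat on the mat, whose top is at z = 3 mm everywhere. Origin: centre of its underside on the mat, so the recess floor is 2 mm and the rim top 7 mm above its origin; z up.
- capacitor_holder: Smallest of three shallow round grey plastic dishes: recess 37 mm in diameter, 45 mm outside. Fixed; lies flat on the mat, whose top is at z = 3 mm everywhere. Origin: centre of its underside on the mat, so the recess floor is 2 mm and the rim top 7 mm above its origin; z up.
- motor: Bystander, not to be moved: grey disc-shaped motor about 85 x 102 mm with a black shaft coupling, 62 mm high. Origin: centre of its underside; z up.
- tape_roll: Bystander, not to be moved: roll of black tape lying flat, 57 mm across, 19 mm high. Origin: centre of its underside; z up.
There are look-alikes about, which are no part of the job. Of the things shaped like the capacitor, the metal one is meant.

How it is judged:
At the end, for the whole second after the job is handed in: Tin, heat sink, pot and capacitor each at rest and upright (tilt under 0.08 rad) in their own holder: centre within 12 mm of the holder's centre seen from above, underside on the recess floor (less than 4.5 mm above the holder's underside), all released (horizontal distance between screw_tin and tin_holder below 0.012 m and z of screw_tin in the frame of tin_holder below 0.0045 m and angle between each of screw_tin, heat_sink, grease_pot, capacitor's own z axis and vertical below 0.08 rad and linear speed of each of screw_tin, heat_sink, grease_pot, capacitor below 0.01 m/s and horizontal distance between heat_sink and sink_holder below 0.012 m and z of heat_sink in the frame of sink_holder below 0.0045 m and horizontal distance between grease_pot and pot_holder below 0.012 m and z of grease_pot in the frame of pot_holder below 0.0045 m and horizontal distance between capacitor and capacitor_holder below 0.012 m and z of capacitor in the frame of capacitor_holder below 0.0045 m); the robot touches nothing.
It fails at once if the motor or the tape roll was moved by more than 15 mm (distance of any of motor, tape_roll from where it was at the start of the episode above 0.015 m).
It fails at once if a part of the kit toppled (leaned by more than 0.6 rad) (angle between any of screw_tin, heat_sink, grease_pot, capacitor's own z axis and vertical above 0.6 rad).
It also fails if it takes over 120 s, if anything falls off the work surface, if the arm or the gripper's body presses on something with over 40 N, if the wrist force passes 120 N, or if a joint passes its speed limit or range.

## Working session

There is one attempt and no reset: what is moved stays moved. The work goes in short steps, Python scripts to look and compute and a tool call to move; the robot and the scene stay as the last step left them, time stands still between calls to the robot, and variables do not carry over. Pictures are saved under pics/ and viewed, at most 14 in all, crops included, and the job is handed in when it is done.

Besides the shell and the picture viewer there is one more tool, called after "Emit:" by a JSON object that holds its "method" and its "body", one argument or row to a line. arm_command: Moves the arm, as the interface text tells. Its arguments: {"type":"object","properties":{"plan":{"type":"array"},"grip_force":{"type":"number"}},"required":["plan"]}

```bash
mkdir -p pics
python3 - <<'E'
from workcell import *
import cv2
o=observe(); print(o['t'],o['position'],o['eef_rot'],o['grip_width'])
for n in('scene','side'):
    cv2.imwrite(f'pics/{n}0.png',camera(n)[:,:,::-1]); p=camera_params(n); print(n,p['mtx'].round(1).tolist(),p['T'].round(3).tolist())
p=camera_params('wrist'); print(p['T'].round(3).tolist())
E
```

```text
0.0 [ 0.25510935 -0.57015392  0.30180154] [-3.07078356e+00 -6.55774547e-01  6.74211615e-04] 0.08790217905580362
scene [[469.3, 0.0, 318.2], [0.0, 469.3, 200.6], [0.0, 0.0, 1.0]] [[-0.618, -0.412, 0.67, -0.351], [-0.786, 0.347, -0.512, 0.526], [-0.022, -0.843, -0.538, 0.811], [0.0, 0.0, 0.0, 1.0]]
side [[494.3, 0.0, 323.9], [0.0, 494.3, 195.9], [0.0, 0.0, 1.0]] [[0.948, -0.226, 0.225, 0.223], [-0.317, -0.621, 0.717, -1.142], [-0.022, -0.751, -0.66, 1.042], [0.0, 0.0, 0.0, 1.0]]
[[0.409, -0.871, -0.274, 0.331], [-0.913, -0.39, -0.121, -0.538], [-0.002, 0.299, -0.954, 0.384], [0.0, 0.0, 0.0, 1.0]]
```

View pics/scene0.png

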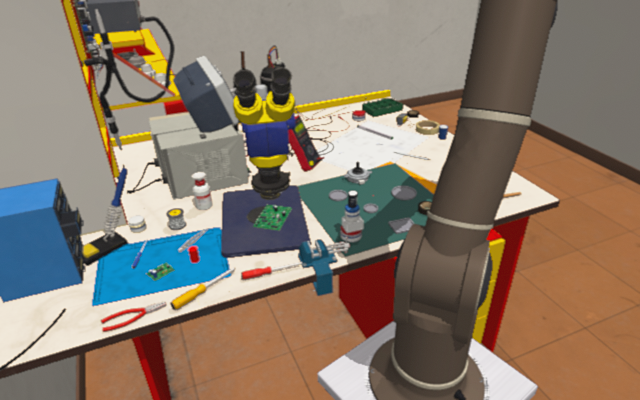

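View pics/side0.png

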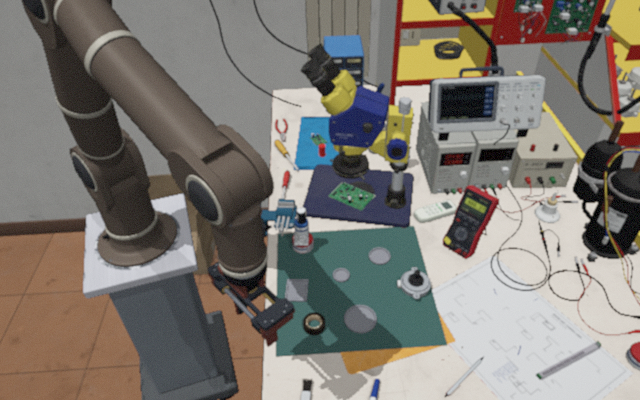

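The green mat is in view. In the side picture, the round holders are near (361,318), (379,255) and (341,273), the rectangular one is near (296,289), the motor is at (415,282) and the tape at (314,323). The likely tower is at (302,235). I'll enlarge both pictures to check.

Run:
```python
import cv2
a=cv2.imread('pics/side0.png')[200:360,260:460]
cv2.imwrite('pics/c1.png',cv2.resize(a,None,fx=4,fy=3.75*4/3.75*0.9375,interpolation=cv2.INTER_CUBIC)[:600])
b=cv2.imread('pics/scene0.png')[150:260,295:455]
cv2.imwrite('pics/c2.png',cv2.resize(b,None,fx=5,fy=5,interpolation=cv2.INTER_CUBIC))
```

```text
(no output)
```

View pics/c1.png

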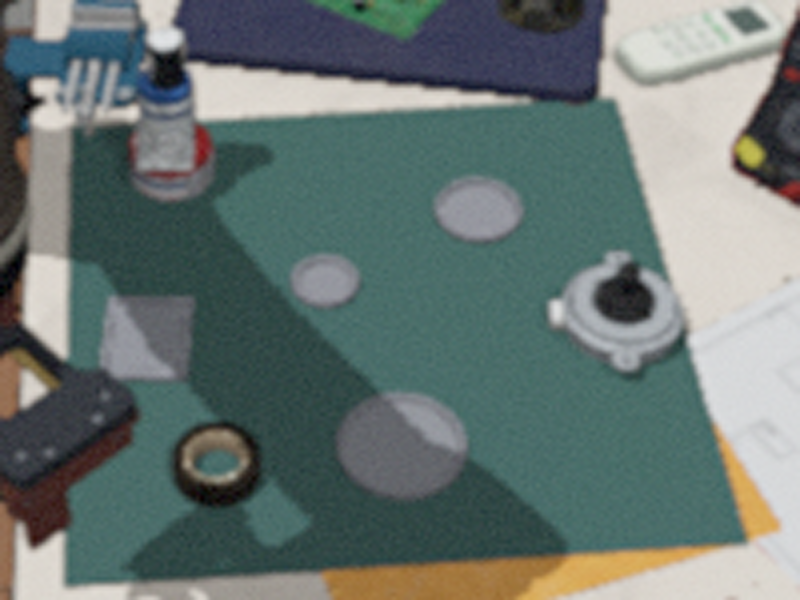

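View pics/c2.png

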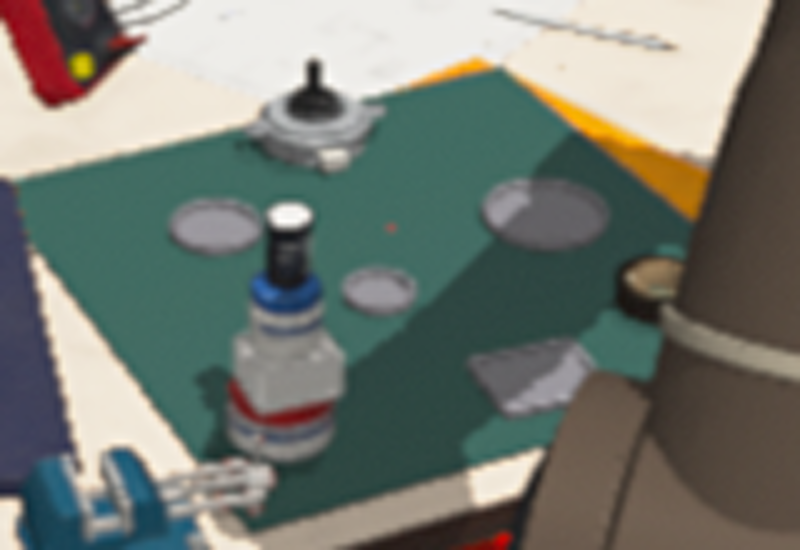

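In c1 the tower stands at the mat's near-left corner, with the capacitor top at (165,42). The tin holder is at (402,445), the pot holder at (479,209), the cap holder at (325,281), and the rectangular holder spans (110,297)-(190,380). c2 shows the same scene, with the capacitor top at (290,215) and the vise jaws just left of the tin.

```bash
cat > h.py <<'E'
from workcell import *
import cv2, numpy as np
from scipy.spatial.transform import Rotation as R
def ray(name,uv,z,P=None):
    P=P or camera_params(name); T=P['T']
    d=T[:3,:3]@np.linalg.solve(P['mtx'],[uv[0],uv[1],1]); c=T[:3,3]
    return (c+d*(z-c[2])/d[2]).round(4)
def proj(name,p,P=None):
    P=P or camera_params(name); T=P['T']; q=P['mtx']@(T[:3,:3].T@(np.array(p)-T[:3,3])); return (q[:2]/q[2]).round(1)
E
python3 - <<'E'
from h import *
s=lambda u,v:(260+u/4,200+v/3.75)
c=lambda u,v:(295+u/5,150+v/5)
for n,a,b,z in [('tin',(402,445),(545,213),.01),('pot',(479,209),(215,226),.01),('cap',(325,281),(379,290),.01),
 ('k1',(110,297),(470,362),.009),('k2',(195,295),(510,415),.009),('k3',(190,380),(600,372),.009),('k4',(100,375),(575,340),.009),
 ('captop',(165,42),(290,215),.145),('potlid',(167,88),(287,283),.104),('tape',(217,463),(655,280),.02),('motor',(622,320),(317,130),.04),('tinbase',(172,178),(281,445),.003)]:
    print(n,ray('side',s(*a),z)[:2],ray('scene',c(*b),z)[:2])
for u in [(70,150),(620,100),(745,545),(68,585)]: print('mat',ray('side',s(*u),.003))
print('vise',ray('scene',c(265,475),.06),ray('scene',c(140,460),.08))
E
```

```text
tin [ 0.5129 -0.486 ] [ 0.5062 -0.4781]
pot [ 0.6393 -0.3122] [ 0.6315 -0.3048]
cap [ 0.5155 -0.3405] [ 0.5094 -0.3338]
k1 [ 0.3761 -0.3055] [ 0.4203 -0.3227]
k2 [ 0.43   -0.3228] [ 0.3688 -0.3027]
k3 [ 0.4052 -0.392 ] [ 0.3647 -0.3735]
k4 [ 0.3521 -0.3688] [ 0.3964 -0.3867]
captop [ 0.4514 -0.2057] [ 0.4484 -0.2029]
potlid [ 0.4492 -0.21  ] [ 0.4457 -0.1993]
tape [ 0.3995 -0.4679] [ 0.3988 -0.4592]
motor [ 0.6726 -0.4585] [ 0.6432 -0.403 ]
tinbase [ 0.4492 -0.2044] [ 0.4369 -0.1893]
mat [ 0.3879 -0.1514  0.003 ]
mat [ 0.7854 -0.2363  0.003 ]
mat [ 0.6777 -0.6174  0.003 ]
mat [ 0.2934 -0.5125  0.003 ]
vise [ 0.3675 -0.1155  0.06  ] [ 0.3982 -0.0578  0.08  ]
```

Run:
```python
from h import *
def tri(a,b):
    A=[];B=[]
    for n,uv in(('side',a),('scene',b)):
        P=camera_params(n);T=P['T'];d=T[:3,:3]@np.linalg.solve(P['mtx'],[*uv,1]);d/=np.linalg.norm(d);M=np.eye(3)-np.outer(d,d);A.append(M);B.append(M@T[:3,3])
    return np.linalg.lstsq(np.vstack(A),np.hstack(B),rcond=None)[0].round(3)
print('scope base scene',ray('scene',(270,190),0),ray('side',(350,165),0), ray('side',(398,205),0))
print('eyepiece',tri((320,55),(245,80)), 'obj',tri((350,160),(270,175)))
print('motor',tri((260+625/4,200+285/3.75),(295+313/5,150+85/5)))
print('vise',tri((260+90/4,200+80/3.75),(295+265/5,150+475/5)))
```

```text
scope base scene [ 0.8154 -0.1627  0.    ] [0.712  0.1111 0.    ] [ 0.7801 -0.1299  0.    ]
eyepiece [0.585 0.012 0.469] obj [ 0.643 -0.066  0.166]
motor [ 0.685 -0.436  0.046]
vise [ 0.402 -0.132  0.042]
```

Emit:
{"method": "arm_command", "body": {
  "plan": [
    [0.018,0.035,0.004,0,0,0,-1],
    [0.018,0.035,0.004,0,0,0,-1],
    [0.018,0.035,0.004,0,0,0,-1],
    [0.018,0.035,0.004,0,0,0,-1],
    [0.018,0.035,0.004,0,0,0,-1],
    [0.018,0.035,0.004,0,0,0,-1],
    [0.018,0.035,0.004,0,0,0,-1],
    [0.018,0.035,0.004,0,0,0,-1],
    [0.018,0.035,0.004,0,0,0,-1],
    [0,0,0,0,0,0,-1]
  ]
}}

```text
t: 0.93
position: [0.421, -0.2482, 0.3395]
eef_rot: [-3.068, -0.671, -0.005]
wrist_force: [0.5, 0.3, -0.3]
grip_width: 0.0884
gripper_force: 0.0
```

Run:
```python
from h import *
P=camera_params('wrist'); im=camera('wrist')
np.savez('w1.npz',mtx=P['mtx'],T=P['T']); cv2.imwrite('pics/w1.png',im[:,:,::-1])
print(P['mtx'].round(1).tolist(),P['T'].round(3).tolist(), proj('wrist',(.45,-.205,.145),P))
```

```text
[[284.5, 0.0, 321.1], [0.0, 284.5, 200.2], [0.0, 0.0, 1.0]] [[0.418, -0.868, -0.269, 0.496], [-0.909, -0.399, -0.122, -0.215], [-0.001, 0.296, -0.955, 0.422], [0.0, 0.0, 0.0, 1.0]] [292.4 152.7]
```

View pics/w1.png

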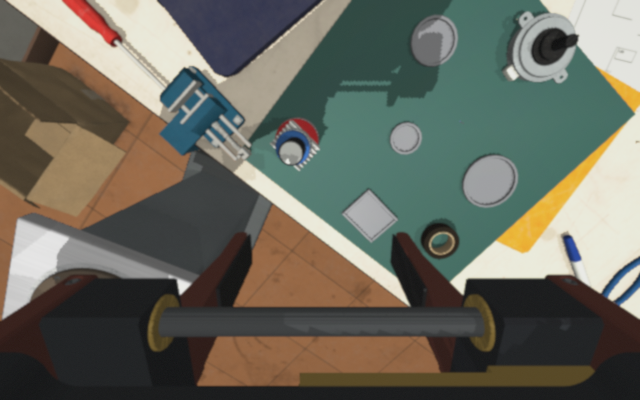

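The wrist picture shows the capacitor top at (291,152), as predicted. Holders: tin (490,180), pot (434,40), cap (405,138), sink about (370,214). Tape is at (440,240) and motor at (548,48). I'll enlarge the tower and the sink holder.

Run:
```python
from h import *
a=cv2.imread('pics/w1.png')
cv2.imwrite('pics/w1c.png',np.hstack([cv2.resize(a[110:180,260:330],(400,400),interpolation=cv2.INTER_CUBIC),cv2.resize(a[180:250,335:405],(400,400),interpolation=cv2.INTER_CUBIC)]))
d=np.load('w1.npz');P={'mtx':d['mtx'],'T':d['T']}
for n,uv,z in [('tin',(490,180),.01),('pot',(434,40),.01),('cap',(405,138),.01),('sink',(370.5,214),.01),('captop',(291,152),.145),('tape',(440,240),.02)]: print(n,ray('wrist',uv,z,P))
k=np.array([ray('wrist',u,.01,P) for u in [(371,188),(398,217),(371,241),(343,211)]]);print(k, np.diff(k,axis=0))
```

```text
tin [ 0.5128 -0.4818  0.01  ]
pot [ 0.6371 -0.3096  0.01  ]
cap [ 0.5134 -0.3372  0.01  ]
sink [ 0.3913 -0.3459  0.01  ]
captop [ 0.45   -0.2035  0.145 ]
tape [ 0.4008 -0.46    0.02  ]
[[ 0.4283 -0.3274  0.01  ]
 [ 0.4047 -0.3867  0.01  ]
 [ 0.3513 -0.3678  0.01  ]
 [ 0.378  -0.3054  0.01  ]] [[-0.0236 -0.0593  0.    ]
 [-0.0534  0.0189  0.    ]
 [ 0.0267  0.0624  0.    ]]
```

View pics/w1c.png

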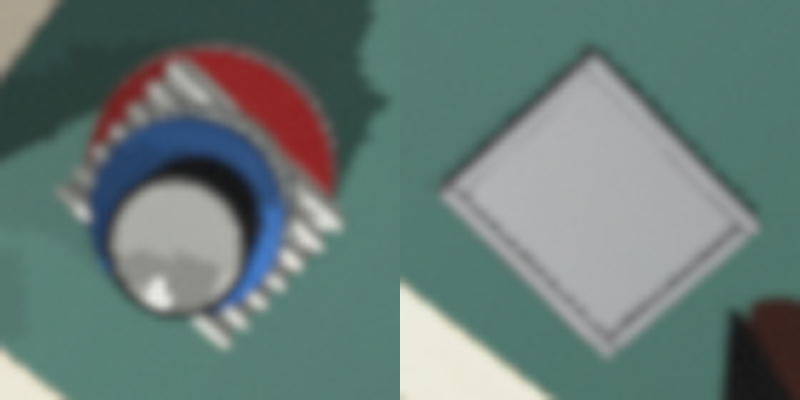

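Run:
```python
from h import *
d=np.load('w1.npz');P={'mtx':d['mtx'],'T':d['T']}
f=lambda u,v,z,o=260,w=110:ray('wrist',(o+u*.175,w+v*.175),z,P)
k=np.array([f(*u,.064) for u in [(180,58),(340,220),(225,345),(65,190)]])[:,:2]
print(k,k.mean(0)); 
for q in(k,np.array([f(u-400,v,.01,335,180)[:2] for u,v in [(592,50),(760,225),(605,357),(440,190)]])):
    e=np.roll(q,-1,0)-q; print(q.mean(0),np.linalg.norm(e,axis=1),np.degrees(np.arctan2(e[:,1],e[:,0])))
print('pot',f(188,215,.104),'cap',f(178,247,.145))
print('tin top circle edge pts',f(215,45,.035),f(335,165,.035),f(92,150,.035))
r=R.from_rotvec(observe()['eef_rot']).as_matrix();print(r.round(3))
```

```text
[[ 0.4722 -0.1858]
 [ 0.4554 -0.2307]
 [ 0.4196 -0.2189]
 [ 0.4364 -0.1738]] [ 0.4459 -0.2023]
[ 0.4459 -0.2023] [0.04794007 0.03769456 0.04812744 0.03775765] [-110.51408054  161.75731817   69.56935877  -18.53092156]
[ 0.3875  -0.34695] [0.0684935  0.05605149 0.06803881 0.05502154] [-110.86934779  159.20467541   68.26114047  -20.31228673]
pot [ 0.4485 -0.2018  0.104 ] cap [ 0.449  -0.2041  0.145 ]
tin top circle edge pts [ 0.4763 -0.1896  0.035 ] [ 0.4632 -0.2257  0.035 ] [ 0.4427 -0.1728  0.035 ]
[[ 0.91   0.415  0.001]
 [ 0.415 -0.91   0.001]
 [ 0.001 -0.    -1.   ]]
```

Emit:
{"method": "arm_command", "body": {
  "plan": [
    [0.004,0.0063,-0.0095,0,0,0.115,-1],
    [0.004,0.0063,-0.0095,0,0,0.115,-1],
    [0.004,0.0063,-0.0095,0,0,0.115,-1],
    [0.004,0.0063,-0.0095,0,0,0.115,-1],
    [0.004,0.0063,-0.0095,0,0,0.115,-1],
    [0.004,0.0063,-0.0095,0,0,0.115,-1],
    [0.0045,0.0063,-0.0095,0,0,0.113,-1],
    [0,0,-0.0095,0,0,0,-1],
    [0,0,-0.0095,0,0,0,-1],
    [0,0,0,0,0,0,-1]
  ]
}}

```text
t: 1.82
position: [0.4444, -0.2122, 0.2511]
eef_rot: [-2.574, -1.797, 0.003]
wrist_force: [-0.9, -0.1, -0.5]
grip_width: 0.0878
gripper_force: 0.0
```

Run:
```python
from h import *
o=observe();r=R.from_rotvec(o['eef_rot']).as_matrix();print(o['position'],r.round(3).tolist(),np.degrees(np.arctan2(r[1,1],r[0,1])),o['joint_positions'])
P=camera_params('wrist'); im=camera('wrist'); cv2.imwrite('pics/w2.png',im[:,:,::-1]);np.savez('w2.npz',mtx=P['mtx'],T=P['T'])
print(proj('wrist',(.4495,-.204,.145),P))
```

```text
[ 0.44435716 -0.21224361  0.25106524] [[0.345, 0.939, -0.003], [0.939, -0.345, 0.001], [-0.0, -0.003, -1.0]] -20.1663764949196 [ 0.63392827  0.26697388 -0.33919207  1.95200545  0.10870906  0.94332536
 -0.11035562]
[323.8 218.1]
```

View pics/w2.png

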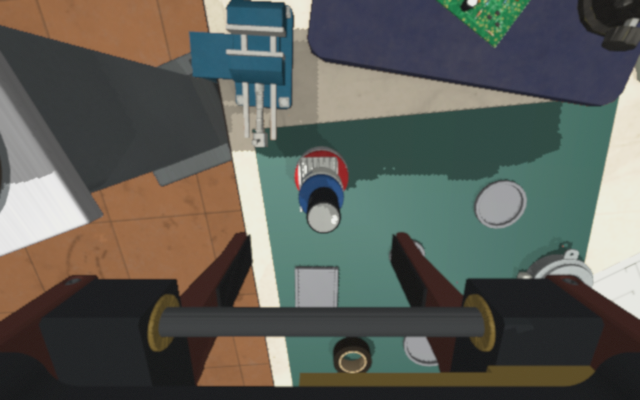

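The capacitor top is at (323,216), within 2 px of the prediction. The heat sink and its holder both lie along the image axes. The vise jaws at (258,140) are clear.

Emit:
{"method": "arm_command", "body": {
  "plan": [
    [0.005,0.0085,0,0,0,0.01,-1],
    [0,0,0,0,0,0,-1],
    [0,0,0,0,0,0,-1],
    [0,0,-0.012,0,0,0,-1],
    [0,0,-0.012,0,0,0,-1],
    [0,0,-0.012,0,0,0,-1],
    [0,0,-0.012,0,0,0,-1],
    [0,0,-0.008,0,0,0,-1],
    [0,0,0,0,0,0,-1],
    [0,0,0,0,0,0,-1]
  ]
}}

```text
t: 2.7
position: [0.4508, -0.2029, 0.1973]
eef_rot: [-2.562, -1.817, 0.0]
wrist_force: [0.3, 0.2, 1.1]
grip_width: 0.0875
gripper_force: 0.0
```

Emit:
{"method": "arm_command", "body": {
  "plan": [
    [-0.001,-0.001,-0.004,0,0,0,-1],
    [0,0,0,0,0,0,-0.3],
    [0,0,0,0,0,0,0.2],
    [0,0,0,0,0,0,0.3],
    [0,0,0,0,0,0,0.35],
    [0,0,0,0,0,0,0.4],
    [0,0,0,0,0,0,0.5],
    [0,0,0,0,0,0,1],
    [0,0,0,0,0,0,1],
    [0,0,0,0,0,0,1]
  ],
  "grip_force": 12
}}

```text
t: 3.53
position: [0.4498, -0.2038, 0.1932]
eef_rot: [2.562, 1.818, 0.0]
wrist_force: [0.2, -0.6, 0.6]
grip_width: 0.0315
gripper_force: 0.0
```

Emit:
{"method": "arm_command", "body": {
  "plan": [
    [0,0,0,0,0,0,1],
    [0,0,0,0,0,0,1],
    [0,0,0,0,0,0,1],
    [0,0,0,0,0,0,1]
  ]
}}

```text
t: 3.87
position: [0.4498, -0.2038, 0.1931]
eef_rot: [-2.562, -1.818, 0.0]
wrist_force: [0.5, 0.2, 0.3]
grip_width: 0.0248
gripper_force: 12.0
```

Emit:
{"method": "arm_command", "body": {
  "plan": [
    [0,0,0.006,0,0,0,1],
    [0,0,0.012,0,0,0,1],
    [0,0,0.018,0,0,0,1],
    [0.007,-0.014,0.004,0,0,0,1],
    [0.014,-0.029,0,0,0,0,1],
    [0.016,-0.034,0,0,0,0,1],
    [0.014,-0.03,0,0,0,0,1],
    [0.008,-0.018,0,0,0,0,1],
    [0.004,-0.008,0,0,0,0,1],
    [0,0,0,0,0,0,1]
  ]
}}

```text
t: 4.7
position: [0.5129, -0.3384, 0.2329]
eef_rot: [-2.564, -1.815, 0.0]
wrist_force: [-0.3, -0.5, 0.4]
grip_width: 0.0248
gripper_force: 12.0
```

Run:
```python
from h import *
o=observe();print(o['position'],o['grip_width'])
P=camera_params('wrist'); im=camera('wrist'); cv2.imwrite('pics/w3.png',im[:,:,::-1])
for p in [(.4495,-.204,.104),(.513,-.337,.01),(.636,-.309,.01),(.389,-.346,.01)]: print(proj('wrist',p,P))
```

```text
[ 0.51285597 -0.33841604  0.2328776 ] 0.02481461968376238
[167.4  74.2]
[320.5 187.1]
[423.4 124.2]
[222.2 228.6]
```

View pics/w3.png

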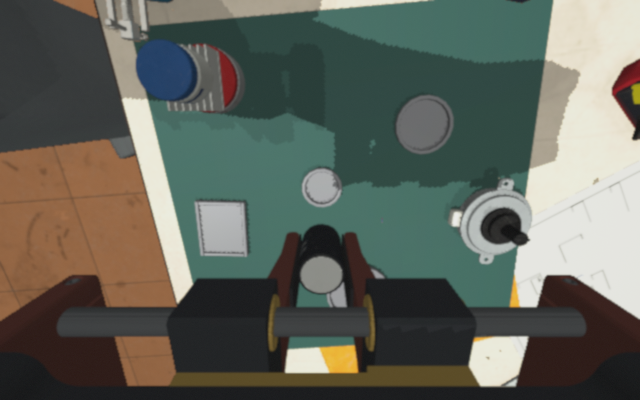

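The capacitor holder is at (321,187), the pot holder at (424,124) and the sink holder at (221,228), all as predicted. The pot still stands at (167,70). Lowering now.

Emit:
{"method": "arm_command", "body": {
  "plan": [
    [0,0.0013,-0.015,0,0,0,1],
    [0,0,-0.03,0,0,0,1],
    [0,0,-0.03,0,0,0,1],
    [0,0,-0.025,0,0,0,1],
    [0,0,-0.018,0,0,0,1],
    [0,0,-0.01,0,0,0,1],
    [0,0,-0.005,0,0,0,1],
    [0,0,-0.003,0,0,0,1],
    [0,0,0,0,0,0,1]
  ]
}}

```text
t: 5.5
position: [0.5131, -0.3351, 0.0977]
eef_rot: [2.562, 1.818, 0.001]
wrist_force: [0.1, -0.1, 0.3]
grip_width: 0.0248
gripper_force: 12.0
```

Emit:
{"method": "arm_command", "body": {
  "plan": [
    [0,-0.0015,-0.002,0,0,0,1],
    [0,0,-0.0012,0,0,0,1],
    [0,0,0,0,0,0,1]
  ]
}}

```text
t: 5.75
position: [0.513, -0.3374, 0.0946]
eef_rot: [2.562, 1.816, 0.001]
wrist_force: [0.2, -0.6, -0.4]
grip_width: 0.0245
gripper_force: 12.0
```

Emit:
{"method": "arm_command", "body": {
  "plan": [
    [0,0,-0.0007,0,0,0,1],
    [0,0,0,0,0,0,0.3],
    [0,0,0,0,0,0,0.2],
    [0,0,0,0,0,0,0],
    [0,0,0,0,0,0,-0.2],
    [0,0,0,0,0,0,-0.3],
    [0,0,0.01,0,0,0,-0.3],
    [0,0,0.025,0,0,0,-0.3],
    [0,0,0.03,0,0,0,-0.3],
    [0,0,0.03,0,0,0,-0.5]
  ]
}}

```text
t: 6.58
position: [0.5125, -0.3368, 0.1895]
eef_rot: [-2.561, -1.817, 0.0]
wrist_force: [0.5, -0.7, 0.0]
grip_width: 0.0607
gripper_force: 0.0
```

Emit:
{"method": "arm_command", "body": {
  "plan": [
    [0,0,0.025,0,0,0,-1],
    [-0.006,0.013,0.005,0,0,0,-1],
    [-0.013,0.027,0,0,0,0,-1],
    [-0.015,0.032,0,0,0,0,-1],
    [-0.013,0.028,0,0,0,0,-1],
    [-0.01,0.02,0,0,0,0,-1],
    [-0.0065,0.012,0,0,0,0,-1],
    [-0.0015,0.003,0,0,0,0,-1],
    [0,0,0,0,0,0,-1]
  ]
}}

```text
t: 7.33
position: [0.448, -0.2021, 0.219]
eef_rot: [2.561, 1.818, 0.001]
wrist_force: [-0.6, -0.3, -0.5]
grip_width: 0.0879
gripper_force: 0.0
```

Run:
```python
from h import *
o=observe();print(o['position'],o['grip_width'])
P=camera_params('wrist'); im=camera('wrist'); cv2.imwrite('pics/w4.png',im[:,:,::-1])
np.savez('w4.npz',mtx=P['mtx'],T=P['T'])
p0=proj('wrist',(.4485,-.202,.104),P);print(p0)
h=cv2.cvtColor(im,cv2.COLOR_RGB2HSV);m=((h[...,0]>100)&(h[...,0]<125)&(h[...,1]>110)).astype('uint8')
n,l,s,c=cv2.connectedComponentsWithStats(m)
for i in range(1,n):
    if s[i,4]>150: print(s[i],c[i])
x,y=int(p0[0]),int(p0[1])
cv2.imwrite('pics/w4c.png',cv2.resize(im[max(0,y-75):y+75,x-100:x+100,::-1],(800,600),interpolation=cv2.INTER_CUBIC))
```

```text
[ 0.44804771 -0.20206779  0.21898355] 0.08791284495621488
[320.9 225.4]
[ 295  198   51   50 1977] [319.89479009 222.37228123]
```

View pics/w4c.png

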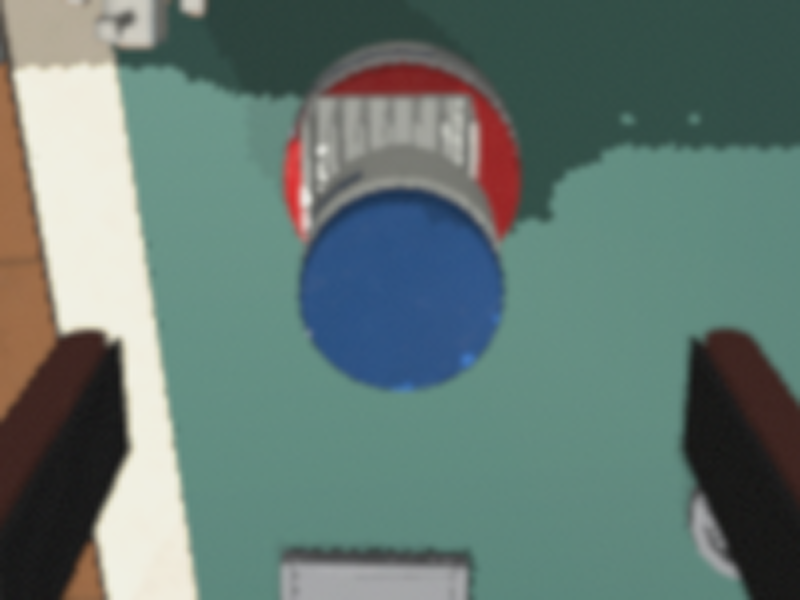

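The pot lid is centred at full-image (320,222), which is 2 mm further along +y than assumed. The fin edges are level with the finger axis.

Emit:
{"method": "arm_command", "body": {
  "plan": [
    [0.001,0.002,0,0,0,0,-1],
    [0,0,-0.012,0,0,0,-1],
    [0,0,-0.016,0,0,0,-1],
    [0,0,-0.016,0,0,0,-1],
    [0,0,-0.012,0,0,0,-1],
    [0,0,-0.007,0,0,0,-1],
    [0,0,-0.003,0,0,0,-0.5],
    [0,0,0,0,0,0,-0.1],
    [0,0,0,0,0,0,0],
    [0,0,0,0,0,0,0.05]
  ],
  "grip_force": 15
}}

```text
t: 8.22
position: [0.4493, -0.2004, 0.1529]
eef_rot: [2.562, 1.817, 0.001]
wrist_force: [-1.1, 0.3, 0.2]
grip_width: 0.0646
gripper_force: 0.0
```

Emit:
{"method": "arm_command", "body": {
  "plan": [
    [0,0,0,0,0,0,0.1],
    [0,0,0,0,0,0,0.2],
    [0,0,0,0,0,0,1],
    [0,0,0,0,0,0,1],
    [0,0,0,0,0,0,1],
    [0,0,0,0,0,0,1]
  ]
}}

```text
t: 8.72
position: [0.4489, -0.2001, 0.1526]
eef_rot: [2.562, 1.817, 0.0]
wrist_force: [-1.2, 0.1, 3.7]
grip_width: 0.0393
gripper_force: 15.0
```

Emit:
{"method": "arm_command", "body": {
  "plan": [
    [0,0,0.006,0,0,0,1],
    [0,0,0.014,0,0,0,1],
    [0,0,0.02,0,0,0,1],
    [0.012,-0.007,0.01,0,0,0,1],
    [0.027,-0.016,0,0,0,0,1],
    [0.034,-0.02,0,0,0,0,1],
    [0.034,-0.02,0,0,0,0,1],
    [0.034,-0.02,0,0,0,0,1],
    [0.027,-0.015,0,0,0,0,1],
    [0.013,-0.008,0,0,0,0,1]
  ]
}}

```text
t: 9.55
position: [0.6323, -0.3078, 0.2018]
eef_rot: [2.562, 1.816, 0.001]
wrist_force: [-0.9, 0.9, -0.2]
grip_width: 0.0398
gripper_force: 15.0
```

Emit:
{"method": "arm_command", "body": {
  "plan": [
    [0.006,-0.003,0,0,0,0,1],
    [0,0,0,0,0,0,1],
    [0,0,0,0,0,0,1]
  ]
}}

```text
t: 9.8
position: [0.6351, -0.3084, 0.2019]
eef_rot: [-2.561, -1.817, 0.001]
wrist_force: [0.3, 0.1, -0.9]
grip_width: 0.0396
gripper_force: 15.0
```

Run:
```python
from h import *
o=observe();print(o['position'],o['grip_width'],o['wrist_force'])
P=camera_params('wrist'); im=camera('wrist'); 
x,y=map(int,proj('wrist',(.636,-.309,.01),P));print(x,y)
cv2.imwrite('pics/w5.png',im[:,:,::-1])
```

```text
[ 0.63506721 -0.30839852  0.20187366] 0.039601756203524956 [ 0.27814999  0.10302481 -0.85118232]
322 196
```

View pics/w5.png

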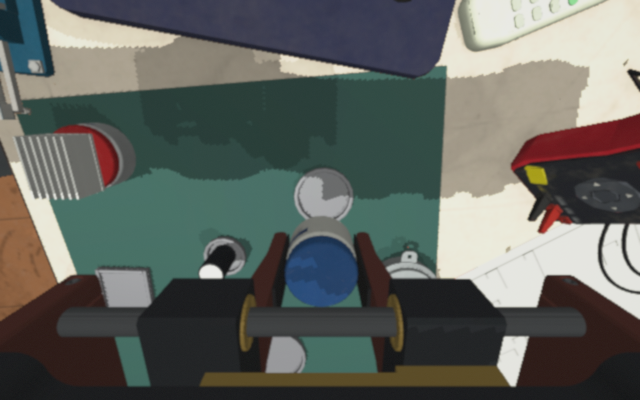

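The pot holder is at (323,195), as predicted. The capacitor stands in its holder at (210,265). Lowering the pot.

Emit:
{"method": "arm_command", "body": {
  "plan": [
    [0,0,-0.015,0,0,0,1],
    [0,0,-0.03,0,0,0,1],
    [0,0,-0.025,0,0,0,1],
    [0,0,-0.018,0,0,0,1],
    [0,0,-0.01,0,0,0,1],
    [0,0,-0.005,0,0,0,1],
    [0,0,-0.002,0,0,0,1],
    [0,0,0,0,0,0,1],
    [0,0,0,0,0,0,1]
  ]
}}

```text
t: 10.6
position: [0.6364, -0.3093, 0.0987]
eef_rot: [2.561, 1.816, 0.002]
wrist_force: [-0.1, 0.3, -0.9]
grip_width: 0.0402
gripper_force: 15.0
```

Emit:
{"method": "arm_command", "body": {
  "plan": [
    [0,0,-0.003,0,0,0,1],
    [0,0,-0.0015,0,0,0,1],
    [0,0,0,0,0,0,1],
    [0,0,0,0,0,0,1]
  ]
}}

```text
t: 10.93
position: [0.636, -0.3092, 0.0931]
eef_rot: [2.562, 1.817, 0.001]
wrist_force: [0.2, -0.5, 0.5]
grip_width: 0.0396
gripper_force: 15.0
```

Emit:
{"method": "arm_command", "body": {
  "plan": [
    [0,0,-0.0005,0,0,0,1],
    [0,0,0,0,0,0,0],
    [0,0,0,0,0,0,-0.1],
    [0,0,0,0,0,0,-0.3],
    [0,0,0,0,0,0,-0.4],
    [0,0,0,0,0,0,-0.5],
    [0,0,0.01,0,0,0,-0.5],
    [0,0,0.025,0,0,0,-0.5],
    [0,0,0.03,0,0,0,-0.7],
    [0,0,0.03,0,0,0,-1]
  ]
}}

```text
t: 11.77
position: [0.6355, -0.3089, 0.1884]
eef_rot: [-2.562, -1.817, 0.001]
wrist_force: [0.3, -0.9, 0.3]
grip_width: 0.0755
gripper_force: 0.0
```

Emit:
{"method": "arm_command", "body": {
  "plan": [
    [-0.012,0.007,0.01,0,0,0,-1],
    [-0.027,0.015,0,0,0,0,-1],
    [-0.034,0.019,0,0,0,0,-1],
    [-0.034,0.019,0,0,0,0,-1],
    [-0.034,0.019,0,0,0,0,-1],
    [-0.027,0.015,0,0,0,0,-1],
    [-0.014,0.008,0,0,0,0,-1],
    [-0.0075,0.0045,0,0,0,0,-1],
    [0,0,0,0,0,0,-1],
    [0,0,0,0,0,0,-1]
  ]
}}

```text
t: 12.6
position: [0.4473, -0.2031, 0.1981]
eef_rot: [2.561, 1.816, 0.002]
wrist_force: [0.2, -0.8, -0.0]
grip_width: 0.0878
gripper_force: 0.0
```

Run:
```python
from h import *
o=observe();r=R.from_rotvec(o['eef_rot']).as_matrix();print(o['position'],o['grip_width'],np.degrees(np.arctan2(r[1,1],r[0,1])))
P=camera_params('wrist'); im=camera('wrist'); 
np.savez('w6.npz',mtx=P['mtx'],T=P['T'])
p0=proj('wrist',(.446,-.202,.064),P);x,y=map(int,p0);print(p0)
cv2.imwrite('pics/w6c.png',cv2.resize(im[y-75:y+75,x-100:x+100,::-1],(800,600),interpolation=cv2.INTER_CUBIC))
```

```text
[ 0.44734024 -0.20305507  0.19806994] 0.08781793698380258 -19.30563014002296
[318.3 216. ]
```

View pics/w6c.png

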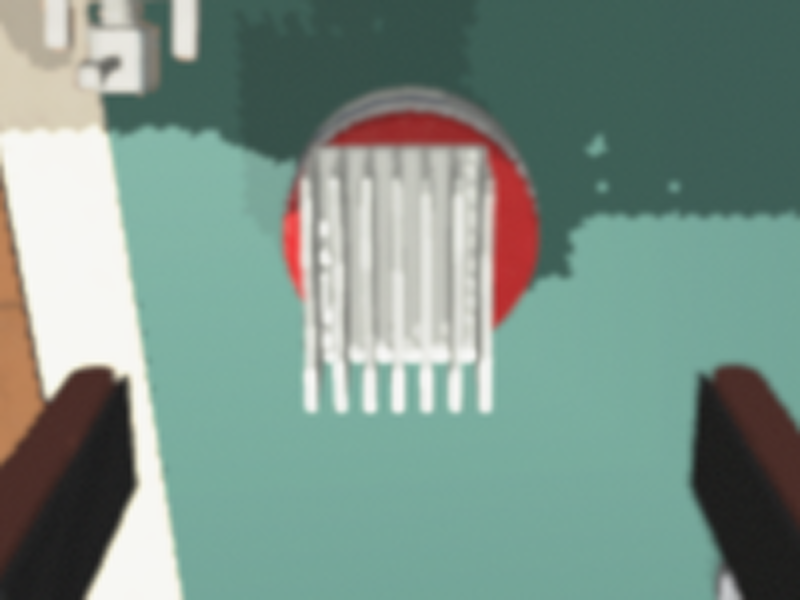

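The fin tops are centred at about (317.5,215), so the sink centre is about (.446,-.202), and the fins are square to the fingers. The tin centre lies about 3 mm to the right along the finger axis.

Emit:
{"method": "arm_command", "body": {
  "plan": [
    [-0.0013,0.001,-0.01,0,0,0,-1],
    [0,0,-0.016,0,0,0,-1],
    [0,0,-0.018,0,0,0,-1],
    [0,0,-0.016,0,0,0,-1],
    [0,0,-0.01,0,0,0,-1],
    [0,0,-0.004,0,0,0,-1],
    [0,0,-0.001,0,0,0,-0.5],
    [0,0,0,0,0,0,-0.2],
    [0,0,0,0,0,0,-0.05],
    [0,0,0,0,0,0,0.05]
  ],
  "grip_force": 20
}}

```text
t: 13.48
position: [0.4455, -0.2018, 0.123]
eef_rot: [2.562, 1.817, 0.001]
wrist_force: [-0.6, -0.1, 0.4]
grip_width: 0.0649
gripper_force: 0.0
```

Emit:
{"method": "arm_command", "body": {
  "plan": [
    [0,0,0,0,0,0,0.1],
    [0,0,0,0,0,0,0.2],
    [0,0,0,0,0,0,1],
    [0,0,0,0,0,0,1],
    [0,0,0,0,0,0,1],
    [0,0,0,0,0,0,1]
  ]
}}

```text
t: 13.98
position: [0.4451, -0.2017, 0.1225]
eef_rot: [2.562, 1.817, 0.0]
wrist_force: [-1.2, -0.6, 4.2]
grip_width: 0.0381
gripper_force: 20.0
```

Emit:
{"method": "arm_command", "body": {
  "plan": [
    [0,0,0.006,0,0,0,1],
    [0,0,0.014,0,0,0,1],
    [0,0,0.02,0,0,0,1],
    [-0.005,-0.013,0.01,0,0,-0.015,1],
    [-0.011,-0.028,0,0,0,0,1],
    [-0.013,-0.034,0,0,0,0,1],
    [-0.013,-0.034,0,0,0,0,1],
    [-0.008,-0.021,0,0,0,0,1],
    [-0.005,-0.012,0,0,0,0,1],
    [-0.001,-0.0028,0,0,0,0,1]
  ]
}}

```text
t: 14.82
position: [0.3873, -0.3491, 0.1723]
eef_rot: [2.58, 1.792, -0.001]
wrist_force: [-0.2, -0.3, -0.9]
grip_width: 0.0384
gripper_force: 20.0
```

Emit:
{"method": "arm_command", "body": {
  "plan": [
    [0,0,0,0,0,0,1],
    [0,0,0,0,0,0,1]
  ]
}}

```text
t: 14.98
position: [0.3894, -0.3453, 0.1723]
eef_rot: [-2.575, -1.799, -0.001]
wrist_force: [0.7, 0.2, -0.4]
grip_width: 0.0386
gripper_force: 20.0
```

Run:
```python
from h import *
o=observe();r=R.from_rotvec(o['eef_rot']).as_matrix();print(o['position'],o['grip_width'],np.degrees(np.arctan2(r[1,1],r[0,1])))
P=camera_params('wrist'); im=camera('wrist'); 
np.savez('w7.npz',mtx=P['mtx'],T=P['T'])
p0=proj('wrist',(.389,-.346,.01),P);x,y=map(int,p0);print(p0)
cv2.imwrite('pics/w7c.png',cv2.resize(im[y-75:y+75,x-100:x+100,::-1],(800,600),interpolation=cv2.INTER_CUBIC))
```

```text
[ 0.38944441 -0.34532282  0.17226709] 0.03860909245013432 -20.12210241770476
[320.5 206.6]
```

View pics/w7c.png

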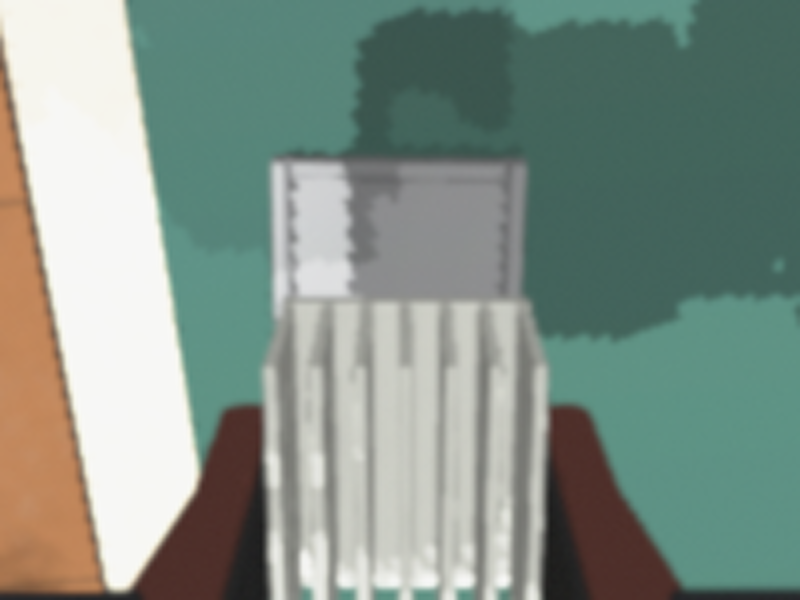

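Run:
```python
from h import *
d=np.load('w7.npz');P={'mtx':d['mtx'],'T':d['T']}
q=ray('wrist',(220+399.5/4,131+158/4),.01,P);a=np.radians(69);print(q,q[:2]-.034*np.array([np.cos(a),np.sin(a)]))
a=ray('wrist',(220+273/4,131+158/4),.01,P);b=ray('wrist',(220+525/4,131+158/4),.01,P);print(b-a,np.linalg.norm(b-a),np.degrees(np.arctan2(*(b-a)[1::-1])))
# sink far top-of-base edge centre (row 300 crop, base top far end)
print(ray('wrist',(220+405/4,131+300/4),.172-.0875+.004,P))
```

```text
[ 0.3999 -0.3147  0.01  ] [ 0.38771549 -0.34644173]
[ 0.0515 -0.0189  0.    ] 0.054858545368976 -20.15264656760551
[ 0.3989 -0.321   0.0885]
```

The holder centre is (.388,-.346) at -20.15°, matching the tool. A 2 mm shift is needed before lowering.

Emit:
{"method": "arm_command", "body": {
  "plan": [
    [-0.0015,-0.001,-0.01,0,0,0,1],
    [0,0,-0.02,0,0,0,1],
    [0,0,-0.02,0,0,0,1],
    [0,0,-0.012,0,0,0,1],
    [0,0,-0.007,0,0,0,1],
    [0,0,-0.004,0,0,0,1],
    [0,0,-0.002,0,0,0,1],
    [0,0,0,0,0,0,1],
    [0,0,0,0,0,0,1]
  ]
}}

```text
t: 15.78
position: [0.3879, -0.3475, 0.0978]
eef_rot: [2.575, 1.798, 0.0]
wrist_force: [-0.1, 0.3, -0.2]
grip_width: 0.0383
gripper_force: 20.0
```

Emit:
{"method": "arm_command", "body": {
  "plan": [
    [0,0.001,-0.003,0,0,0,1],
    [0,0,-0.0012,0,0,0,1],
    [0,0,0,0,0,0,1],
    [0,0,0,0,0,0,1]
  ]
}}

```text
t: 16.12
position: [0.388, -0.3466, 0.0944]
eef_rot: [2.575, 1.797, 0.0]
wrist_force: [-1.4, 2.1, 9.6]
grip_width: 0.0384
gripper_force: 20.0
```

Emit:
{"method": "arm_command", "body": {
  "plan": [
    [0,0,0,0,0,0,0.1],
    [0,0,0,0,0,0,0],
    [0,0,0,0,0,0,-0.2],
    [0,0,0,0,0,0,-0.3],
    [0,0,0,0,0,0,-0.4],
    [0,0,0,0,0,0,-0.4],
    [0,0,0.01,0,0,0,-0.4],
    [0,0,0.025,0,0,0,-0.4],
    [0,0,0.03,0,0,0,-0.7],
    [0,0,0.03,0,0,0,-1]
  ]
}}

```text
t: 16.95
position: [0.3872, -0.346, 0.1893]
eef_rot: [-2.575, -1.798, 0.0]
wrist_force: [-0.1, -0.7, 0.5]
grip_width: 0.0716
gripper_force: 0.0
```

Run:
```python
from h import *
o=observe();print(o['position'],o['wrist_force'])
P=camera_params('wrist'); im=camera('wrist'); 
p0=proj('wrist',(.388,-.346,.01),P);x,y=map(int,p0);print(p0)
np.savez('w8.npz',mtx=P['mtx'],T=P['T'],o=[x,y])
cv2.imwrite('pics/w8c.png',cv2.resize(im[y-75:y+75,x-100:x+100,::-1],(800,600),interpolation=cv2.INTER_CUBIC))
```

```text
[ 0.38718941 -0.3459566   0.18933794] [-0.08982906 -0.66680586  0.51712585]
[321.7 199.9]
```

View pics/w8c.png

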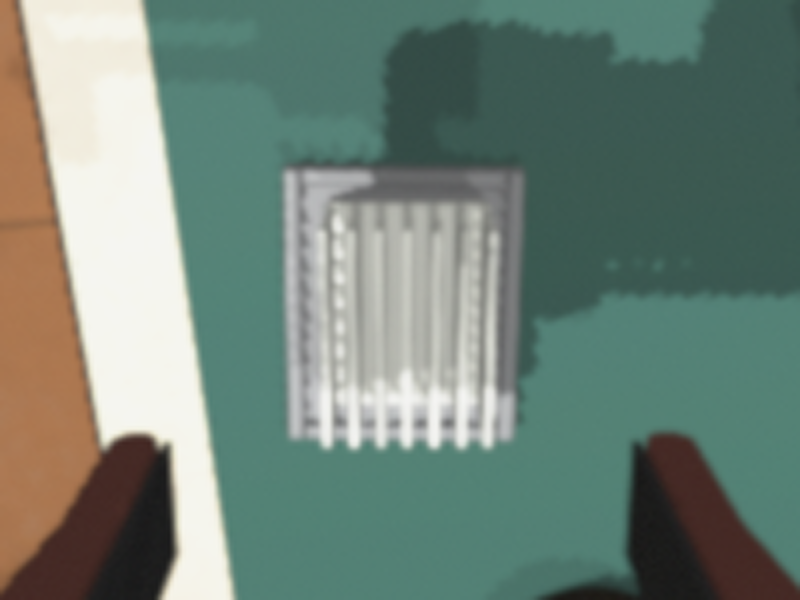

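The heat sink sits level inside the rectangular recess, with fins at crop x 320–500 and the holder at 285–525. Next is the tin, which I'll locate by its red lid.

Emit:
{"method": "arm_command", "body": {
  "plan": [
    [0.005,0.013,0.005,0,0,0,-1],
    [0.011,0.026,0.005,0,0,0,-1],
    [0.014,0.033,0,0,0,0,-1],
    [0.014,0.033,0,0,0,0,-1],
    [0.009,0.021,0,0,0,0,-1],
    [0.006,0.013,0,0,0,0,-1],
    [0.003,0.007,0,0,0,0,-1],
    [0,0,0,0,0,0,-1],
    [0,0,0,0,0,0,-1],
    [0,0,0,0,0,0,-1]
  ]
}}

```text
t: 17.83
position: [0.4489, -0.2013, 0.1978]
eef_rot: [-2.577, -1.796, 0.001]
wrist_force: [0.1, 0.5, -0.5]
grip_width: 0.0879
gripper_force: 0.0
```

Run:
```python
from h import *
o=observe();print(o['position'],o['grip_width'])
P=camera_params('wrist'); im=camera('wrist'); cv2.imwrite('pics/w9.png',im[:,:,::-1])
h=cv2.cvtColor(im,cv2.COLOR_RGB2HSV);m=(((h[...,0]<6)|(h[...,0]>172))&(h[...,1]>150)).astype('uint8')
n,l,s,c=cv2.connectedComponentsWithStats(m)
for i in range(1,n):
    if s[i,4]>150:
        k,_=cv2.findContours((l==i).astype('uint8'),0,1); e=cv2.fitEllipse(max(k,key=len)); print(s[i],e,ray('wrist',e[0],.035,P))
        a=k[0][:,0]; w=np.array([ray('wrist',u,.035,P)[:2] for u in a]); print(cv2.minEnclosingCircle(w.astype('float32')))
print(proj('wrist',(.449,-.201,.035),P))
```

```text
[ 0.44885258 -0.20134605  0.19781714] 0.08787334229912441
[ 289  172   63   60 2937] ((319.6901550292969, 201.5388946533203), (59.09489822387695, 61.444522857666016), 90.7041015625) [ 0.4492 -0.1976  0.035 ]
((0.44901201128959656, -0.19843699038028717), 0.028577258810400963)
[320.8 205. ]
```

Emit:
{"method": "arm_command", "body": {
  "plan": [
    [0,0.0033,-0.015,0,0,0,-1],
    [0,0,-0.025,0,0,0,-1],
    [0,0,-0.025,0,0,0,-1],
    [0,0,-0.02,0,0,0,-1],
    [0,0,-0.012,0,0,0,-1],
    [0,0,-0.006,0,0,0,-1],
    [0,0,-0.002,0,0,0,-1],
    [0,0,0,0,0,0,-1],
    [0,0,0,0,0,0,-1]
  ]
}}

```text
t: 18.63
position: [0.4498, -0.1976, 0.0937]
eef_rot: [2.576, 1.797, 0.001]
wrist_force: [-0.5, -0.1, -0.1]
grip_width: 0.0877
gripper_force: 0.0
```

Emit:
{"method": "arm_command", "body": {
  "plan": [
    [-0.0005,0,-0.002,0,0,0,-0.8],
    [0,0,0,0,0,0,-0.6],
    [0,0,0,0,0,0,-0.45],
    [0,0,0,0,0,0,-0.4],
    [0,0,0,0,0,0,-0.3],
    [0,0,0,0,0,0,0],
    [0,0,0,0,0,0,1],
    [0,0,0,0,0,0,1],
    [0,0,0,0,0,0,1],
    [0,0,0,0,0,0,1]
  ],
  "grip_force": 20
}}

```text
t: 19.47
position: [0.4491, -0.1971, 0.0913]
eef_rot: [2.576, 1.798, 0.0]
wrist_force: [-1.4, -0.2, 6.0]
grip_width: 0.0594
gripper_force: 20.0
```

Emit:
{"method": "arm_command", "body": {
  "plan": [
    [0,0,0.006,0,0,0,1],
    [0,0,0.015,0,0,0,1],
    [0,0,0.025,0,0,0,1],
    [0,0,0.025,0,0,0,1],
    [0.002,-0.01,0.014,0,0,0,1],
    [0.005,-0.023,0,0,0,0,1],
    [0.008,-0.036,0,0,0,0,1],
    [0.008,-0.036,0,0,0,0,1],
    [0.008,-0.036,0,0,0,0,1],
    [0.008,-0.036,0,0,0,0,1]
  ]
}}

```text
t: 20.3
position: [0.4878, -0.3757, 0.1762]
eef_rot: [-2.576, -1.798, 0.0]
wrist_force: [0.9, 0.1, -1.2]
grip_width: 0.0597
gripper_force: 20.0
```

Emit:
{"method": "arm_command", "body": {
  "plan": [
    [0.008,-0.036,0,0,0,0,1],
    [0.007,-0.034,0,0,0,0,1],
    [0.005,-0.023,0,0,0,0,1],
    [0.003,-0.012,0,0,0,0,1],
    [0,-0.003,0,0,0,0,1],
    [0,0,0,0,0,0,1],
    [0,0,0,0,0,0,1],
    [0,0,0,0,0,0,1]
  ]
}}

```text
t: 20.97
position: [0.5112, -0.4804, 0.1761]
eef_rot: [-2.574, -1.8, -0.001]
wrist_force: [0.0, 0.7, -1.4]
grip_width: 0.0597
gripper_force: 20.0
```

Run:
```python
from h import *
o=observe();print(o['position'],o['grip_width'],o['wrist_force'])
P=camera_params('wrist'); im=camera('wrist'); cv2.imwrite('pics/w10.png',im[:,:,::-1])
x,y=map(int,proj('wrist',(.511,-.482,.01),P));print(x,y)
cv2.imwrite('pics/w10c.png',cv2.resize(im[max(0,y-75):max(0,y-75)+150,x-100:x+100,::-1],(800,600),interpolation=cv2.INTER_CUBIC))
np.savez('w10.npz',mtx=P['mtx'],T=P['T'])
```

```text
[ 0.51122568 -0.48039168  0.17605808] 0.059676470569935615 [ 0.04382263  0.6582127  -1.36759459]
321 206
```

View pics/w10.png

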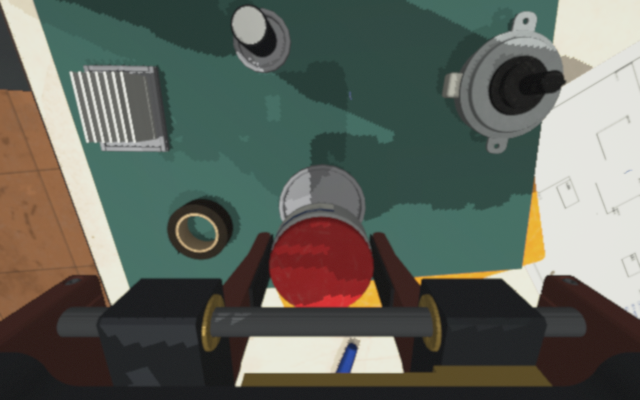

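The tin holder is at about (323,208), roughly 1 mm from the prediction. The tin is held upright, the capacitor and sink are seated, and the tape and motor have not moved. Lowering.

Emit:
{"method": "arm_command", "body": {
  "plan": [
    [0.001,-0.0022,-0.01,0,0,0,1],
    [0,0,-0.02,0,0,0,1],
    [0,0,-0.022,0,0,0,1],
    [0,0,-0.014,0,0,0,1],
    [0,0,-0.007,0,0,0,1],
    [0,0,-0.004,0,0,0,1],
    [0,0,-0.002,0,0,0,1],
    [0,0,0,0,0,0,1],
    [0,0,0,0,0,0,1]
  ]
}}

```text
t: 21.77
position: [0.5125, -0.4846, 0.098]
eef_rot: [2.575, 1.797, 0.001]
wrist_force: [1.1, 0.3, -0.7]
grip_width: 0.0595
gripper_force: 20.0
```

Emit:
{"method": "arm_command", "body": {
  "plan": [
    [0,0.0015,-0.003,0,0,0,1],
    [0,0,-0.0015,0,0,0,1],
    [0,0,0,0,0,0,1],
    [0,0,0,0,0,0,1]
  ]
}}

```text
t: 22.1
position: [0.5124, -0.4828, 0.0934]
eef_rot: [2.575, 1.798, 0.001]
wrist_force: [-0.8, 1.0, 2.9]
grip_width: 0.0598
gripper_force: 20.0
```

Light contact with the floor. Releasing and retreating.

Emit:
{"method": "arm_command", "body": {
  "plan": [
    [0,0,0,0,0,0,-0.45],
    [0,0,0,0,0,0,-0.6],
    [0,0,0,0,0,0,-0.8],
    [0,0,0,0,0,0,-0.8],
    [0,0,0,0,0,0,-0.8],
    [0,0,0.01,0,0,0,-0.8],
    [0,0,0.025,0,0,0,-0.8],
    [0,0,0.035,0,0,0,-0.8],
    [0,0,0.035,0,0,0,-0.8],
    [0,0,0.02,0,0,0,-0.8]
  ]
}}

```text
t: 22.93
position: [0.513, -0.4834, 0.2226]
eef_rot: [2.572, 1.795, 0.002]
wrist_force: [0.7, -0.5, 0.9]
grip_width: 0.079
gripper_force: 0.0
```

Emit:
{"method": "arm_command", "body": {
  "plan": [
    [-0.005,-0.01,0.02,0,0,0,-0.8],
    [-0.01,-0.02,0.03,0,0,0,-0.8],
    [-0.01,-0.025,0.03,0,0,0,-0.8],
    [-0.01,-0.02,0.02,0,0,0,-0.8],
    [0,0,0,0,0,0,-0.8],
    [0,0,0,0,0,0,-0.8]
  ]
}}

```text
t: 23.43
position: [0.476, -0.5594, 0.3195]
eef_rot: [2.576, 1.793, 0.0]
wrist_force: [0.2, 0.3, -1.0]
grip_width: 0.079
gripper_force: 0.0
```

Run:
```python
from h import *
o=observe();print(o['position'],o['wrist_force'],o['t'])
P=camera_params('wrist'); im=camera('wrist'); cv2.imwrite('pics/f.png',im[:,:,::-1])
for n,p in dict(tin=(.512,-.482,.037),pot=(.636,-.309,.045),cap=(.513,-.337,.046)).items(): print(n,proj('wrist',p,P))
h=cv2.cvtColor(im,cv2.COLOR_RGB2HSV)
for nm,m,z in (('red',((h[...,0]<6)|(h[...,0]>172))&(h[...,1]>150),.037),('blue',(h[...,0]>100)&(h[...,0]<125)&(h[...,1]>110),.045)):
    n,l,s,c=cv2.connectedComponentsWithStats(m.astype('uint8'))
    for i in range(1,n):
        if s[i,4]>250: print(nm,s[i],c[i].round(1),ray('wrist',c[i],z,P))
# seating check: tin ellipse width in px vs that predicted for a 58 mm lid top at z .037
```

```text
[ 0.47602459 -0.55937771  0.31954354] [ 0.16431843  0.27227702 -0.96686491] 23.4333
tin [325.9 107.8]
pot [ 384.7 -113.7]
cap [279.3 -29.6]
red [ 304   85   46   49 1748] [326.7 109.2] [ 0.5124 -0.484   0.037 ]
blue [334 291  60  16 280] [367.7 297.3] [ 0.4787 -0.7526  0.045 ]
```

Run:
```python
from h import *
for nm in('scene','side'):
    im=camera(nm);h=cv2.cvtColor(im,cv2.COLOR_RGB2HSV)
    for k,p,f in (('tin',(.512,-.483,.037),lambda h:((h[...,0]<8)|(h[...,0]>170))&(h[...,1]>120)),('pot',(.636,-.309,.045),lambda h:(h[...,0]>100)&(h[...,0]<125)&(h[...,1]>100)),('cap',(.513,-.337,.046),lambda h:(h[...,1]<50)&(h[...,2]>150))):
        q=proj(nm,p);x,y=map(int,q);x0,y0=x-18,y-15
        m=f(h[y0:y+15,x0:x+18]);v,u=np.nonzero(m)
        print(nm,k,q,len(u), (ray(nm,(x0+u.mean(),y0+v.mean()),p[2]) if len(u) else None))
```

```text
scene tin [404.3 184.2] 160 [ 0.5104 -0.4809  0.037 ]
scene pot [338.1 184.9] 79 [ 0.6329 -0.3058  0.045 ]
scene cap [371.2 197.3] 13 [ 0.515  -0.3365  0.046 ]
side tin [360.  311.3] 376 [ 0.5132 -0.4853  0.037 ]
side pot [378.8 246.6] 64 [ 0.6308 -0.3079  0.045 ]
side cap [339.9 265.4] 0 None
```

All parts are where they should be, agreeing with the side and scene pictures within calibration. Handing in.

```bash
python3 -c "
from workcell import *
print(finish_job())"
```

```text
the job is handed in; nothing more can be done
None
```

The tower is apart, with the tin, heat sink, pot and capacitor each standing in its own holder and the motor and tape untouched; the job was handed in at about 24 s (no verdict returned), and the capacitor's final position was confirmed only weakly by image code after I saw it upright in its holder.

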